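# Roll the bead into the pouring dish and present the dish level

## Task

Tip the white tray so that the blue bead rolls out of its open end into the steel dish (do not touch the bead with the gripper), then stand the tray back upright on the bare bench and let go of it. Lift the dish by its handle straight up off its mat, then turn it a quarter turn over the mat so that its red pouring lip points at the yellow-topped stand, keeping it level with the bead resting in the middle all the while. Finish still holding the dish there, still and level, about 10 cm above the mat, and leave the other things on the bench alone.

Things in the scene. Friction and masses are not known exactly. Their poses are not given: they have to be found in the camera images.
- tray: Loose white tray, 0.2 kg, 116 long (x -56 to +60) x 54 wide (y) mm. Origin: centre of underside, z up. Channel 46 wide, side walls 34 high up to x = +43, open at the +x end. Its floor rises 6 degrees towards the open end, so the bead stays at the closed end while level. Nose-down tips of about 10 degrees leave it; 25 to 30 degrees roll it out surely. At the closed end stands a blue handle block.
- tray_grip (a point): Middle of the tray's upright blue handle block: x = -49, y = 0, z = 70 mm in the tray's frame, same axes. The block is 14 mm thick along x, 42 mm wide along y, blue from z = 40 to its top at z = 86. Best gripped firmly (about 30 N) across the 14 mm, closing along the tray's x.
- tray_lip (a point): Middle of the open end of the tray: top edge of the channel floor (plate 4 mm thick there, nothing below it), x = +60, y = 0, z = 17 mm in the tray's frame, same axes.
- ball_center (a point): Centre of the loose blue ceramic bead, a ball of 30 mm diameter, about 35 g; at the start in the tray, against the closed end.
- dish: Loose round steel dish, 0.25 kg, on the mat. Origin: centre of underside, z up, x towards the red lip. Rim 150 mm across, 41 mm up. Inside: 14 degree cone to radius 55 mm, then a steep wall; the bead settles in the middle in a second or two, its centre 21 mm up. The bail handle (8 mm rod) spans it along y: uprights at y = +-76, bar at z = 90 mm. Way in for the tray: from -x, its side at the start.
- dish_grip (a point): Middle of the black grip block of the bail handle, above the dish's centre: x = 0, y = 0, z = 90 mm in the dish's frame, balanced there. Block 14 mm thick (x), 60 mm long (y), from z = 78 to 102. Grip it across its 14 mm, closing along the dish's x.
- dish_tip (a point): Outer end of the flat red pouring lip (24 x 18 x 4 mm) on the dish's rim: x = 95, y = 0, z = 38 mm in the dish's frame.
- mat: Fixed white square mat, 170 x 170 x 2 mm. Origin: centre of its underside, on the bench. The dish starts in its middle, red lip along the mat's +x (to within a few degrees).
- stand_yellow: Small fixed stand with a yellow stopper (grey foot 36 mm wide, 30 mm high). Origin: centre of its underside. It stands 125 mm from the middle of the mat along the mat's +y or -y: a quarter turn either way from where the lip starts.
- stand_purple: The same with a purple stopper, on the opposite side of the mat. Not the one to point at.
- pump_bottle: Bystander: loose white pump bottle, 68 mm wide, 200 mm high. Origin under its middle.
- spray_bottle: Bystander: loose clear bottle with a white cap and yellow band, 60 mm wide, 190 mm high. Origin under its middle.
- carton: Bystander: loose glove carton, 75 x 140 x 70 mm. Origin under its middle.
- tube: Bystander: loose sample tube lying along its x, 94 mm long, 17 mm high, yellow stopper. Origin under its middle.
- beaker: Bystander: loose grey beaker, 64 mm wide, 70 mm high. Origin under its middle.
- ball: The same bead as a body (its origin may turn as it rolls; use ball_center).
Mind the look-alikes: they are no part of the job. What is shaped like the dish but pink or turquoise is not meant.

How it is judged:
By the outcome, as a careful person would: the job done as asked, in the order asked, and still so for the second after the job is handed in, while the arm keeps its last pose, push and grip.
It also fails if it takes over 72 s, if anything falls off the work surface, if the arm or the gripper's body presses on something with over 40 N, if the wrist force passes 120 N, or if a joint passes its speed limit or range.

## Robot

A 6-joint arm with a two-finger parallel gripper is mounted at the origin on the work surface. World frame = base frame: x ahead of the robot, y to its left, z up, the work surface at z = 0. Lengths are in m, angles in rad, forces in N, time in s.
With the tool pointing down it reaches from about 0.35 to 0.875 m from the base axis. Payload 15.5 kg.
Tool frame: the origin (TCP) lies on the centre line of the jaws, within the pads' length; the fingertips stand 22 mm ahead of it and the grasp point (between the pads) lies 3 mm ahead of it (arm.tip_extent is the distance from the TCP to the fingertips, in m); x points along the fingers, y is the direction in which the jaws open and shut, and the axes are right-handed (so a half turn about x gives the same grasp; the last joint's range is limited). The gripper opens to 85 mm and grips with 20 to 120 N. Pads are 22 mm wide; open, the fingers measure 114 mm over their backs; the gripper's body (76 mm by 85 mm) begins 54 mm behind the grasp point. The pads swing forward as they close: fully open they stand 13 mm farther back than shut.
Start: joints at [1.052, 0.494, 1.345, -0, 1.302, -0.096], TCP at [0.256, 0.57, 0.253] pointing down, gripper open.
Joint ranges: [-2.91, 2.91], [-0.82, 2.16], [0.22, 2.67], [-1.22, 4.37], [0.12, 2.79], [-3.08, 3.08]. Speed limits (rad/s): [1.89, 1.89, 2.57, 3.01, 3.01, 3.01].

## Interface

Orientations are given as a 3x3 rotation matrix whose columns are the frame's x, y, z axes.
In Python, from station import arm gives the robot as it stands. The module is installed in compiled form; this text tells all that it offers.
- The arm moves only by the tool servo_tool, never from a script. Its arguments are lists of equal length, an entry for each row: "dp": the shift along the tool's x, y, z in cm, a list of three; "turn": the turn, a rotation vector about the tool's x, y, z in degrees, a list of three. A call has 1 to 20 rows; each row is the pose to reach, as a shift and turn from the pose measured when the call began, along the tool's axes at that moment; what a row does not reach only later rows make up. A row lasts 1/10 s, in which the tool goes at most 50 mm and 8.59 degrees, less where a joint would pass 70% of its speed; a pose out of reach is approached as far as the arm can. A call with a gripper value outside its range is refused whole. "gripper" is the opening in per cent of the stroke, from 0 (shut) to 100 (fully open), set as the call begins (left out, the last holds). The fingers move at their own pace and stop on an object; the grip force is fixed at half the most. Time passes only in rows, so rows that repeat a pose let the fingers close. It gives the time, the measured TCP pose, the force and the opening at its end, in the units of the state.
- arm.get_state(): the state, without advancing time (a new reading comes with each control period).
- arm.get_image(name): name is "scene" or "side" or "wrist"; returns (picture, depth): 420x560x3 uint8, blue, green, red; 420x560 float32, m along the optical axis (not along the pixel's ray), 0 where there is no reading.
- arm.calibration(name): a dict with "fov_y" (degrees; the focal length in pixels is half the picture's height over the tangent of half this angle, whatever the lens; pixels are square), "cx", "cy" (the principal point, pixels), "R" (3x3) and "t" (3): a world point X has camera coordinates R X + t; the wrist camera has in their place "tool_from_camera" (4x4, takes a point from camera to tool coordinates, whose origin is the TCP and whose axes are the tool frame's). Camera axes: x right, y down, z forward; pixel columns grow to the right and rows downward; lengths in m; the calibration is good to about 2 mm. A picture is of the moment at which its call begins: read the wrist's pose just before it. calibration takes no time and is no camera call.
- arm.finish_job(): hands the job in, once; it reports no verdict.
The state is a dict: "clock": time; "joints": joint angles; "qd": joint speeds; "tau": joint torques, N m; "tcp_pos": TCP position; "ee_rot": TCP orientation; "force": force on the tool from outside, world axes, zero at the start; "wrist_torque": the same for the moment, N m; "opening": finger opening in m.
Only numpy, scipy, OpenCV 4.12 (cv2) and the standard library are available. Lean on these libraries where they do the work, as an engineer would, in place of code of your own. Each camera call takes 0.05 s, during which the arm holds its last target. There are 200 camera calls.

## Working session

There is one attempt and no reset: what is moved stays moved. The work goes in short steps, Python scripts to look and compute and a tool call to move; the robot and the scene stay as the last step left them, time stands still between calls to the robot, and variables do not carry over. Pictures are saved under pics/ and viewed, about 8 in all and at most 12, crops included, and the job is handed in when it is done.

Besides the shell and the picture viewer there is one more tool, called after ">>>" by a JSON object that holds its "method" and its "body". servo_tool: Moves the arm, as the interface text tells. Its arguments: {"type":"object","properties":{"dp":{"type":"array","items":{"type":"array","items":{"type":"number"}}},"turn":{"type":"array","items":{"type":"array","items":{"type":"number"}}},"gripper":{"type":"number"}},"required":["dp","turn"]}

```bash
mkdir -p pics
cat > h.py <<'E'
import numpy as np, cv2
from station import arm
def cal(n):
    c=arm.calibration(n); f=210/np.tan(np.radians(c["fov_y"])/2); return c,f
def world(n,depth,st=None):
    c,f=cal(n); v,u=np.mgrid[0:420,0:560]
    P=np.stack([(u-c["cx"])/f*depth,(v-c["cy"])/f*depth,depth],-1)
    if n=="wrist":
        T=c["tool_from_camera"]; P=P@T[:3,:3].T+T[:3,3]
        return P@np.array(st["ee_rot"]).T+st["tcp_pos"]
    return (P-np.array(c["t"]))@np.array(c["R"])
E
python3 - <<'E'
from h import *
s=arm.get_state();print(s)
ims=[]
for n in("scene","side","wrist"):
    im,d=arm.get_image(n);np.savez(f"{n}0.npz",im=im,d=d);cv2.imwrite(f"pics/{n}0.png",im)
    c,f=cal(n);print(n,{k:np.round(v,3).tolist() for k,v in c.items()})
E
```

```text
{'clock': 0.0, 'joints': array([ 1.05252919e+00,  4.94213619e-01,  1.34613351e+00,  2.14302105e-05,
        1.30247958e+00, -9.55346992e-02]), 'qd': array([-0.00045167, -0.00143366,  0.00118733,  0.0027491 , -0.00141013,
       -0.00037415]), 'tau': array([ 4.96289213e-03, -8.82135630e+01, -3.83882082e+01,  3.29856948e-04,
        9.83450882e-03,  7.30586544e-05]), 'tcp_pos': array([0.25625662, 0.56969137, 0.2526805 ]), 'ee_rot': array([[-6.29273139e-04,  4.10258694e-01,  9.11968973e-01],
       [-1.06176589e-03,  9.11968366e-01, -4.10259153e-01],
       [-9.99999238e-01, -1.22646261e-03, -1.38278510e-04]]), 'force': array([-0.6159355 , -0.09807612,  0.12722167]), 'wrist_torque': array([-0.01526414, -0.03689112, -0.01718883]), 'opening': 0.0854124581452877}
scene {'fov_y': 50.76, 'cx': 275.63, 'cy': 206.613, 'R': [[0.469, 0.883, 0.023], [0.602, -0.301, -0.739], [-0.646, 0.361, -0.673]], 't': [-0.298, -0.243, 1.438]}
side {'fov_y': 42.168, 'cx': 282.603, 'cy': 209.876, 'R': [[0.794, -0.607, 0.018], [-0.436, -0.591, -0.679], [0.423, 0.532, -0.734]], 't': [-0.386, 0.295, 1.24]}
wrist {'fov_y': 60.637, 'cx': 275.566, 'cy': 209.846, 'tool_from_camera': [[0.001, -0.323, 0.946, -0.12], [1.0, -0.0, -0.001, -0.0], [0.001, 0.946, 0.323, -0.083], [0.0, 0.0, 0.0, 1.0]]}
```

View pics/scene0.png

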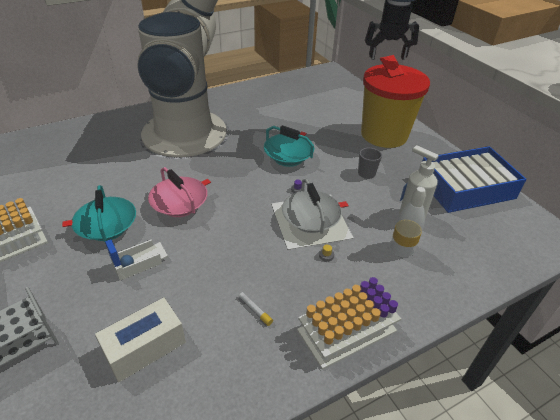

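View pics/side0.png

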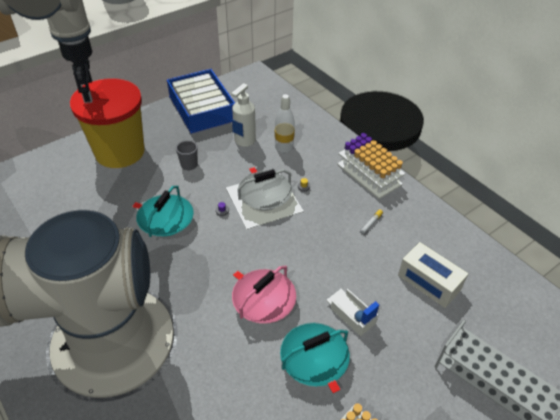

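The scene view shows the steel dish at (314,212) with its lip at (343,205), the yellow stand at (327,252) and purple at (298,185). The tray is at (135,258), its blue handle at (112,252) and open end towards the right. The side view agrees: dish (265,190), tray (355,308).

Run:
```python
from h import *
box={"scene":dict(handle=(95,235,175,285),dish=(265,175,360,250)),"side":dict(handle=(320,280,385,335),dish=(210,160,320,225))}
for n in("scene","side"):
    z=np.load(n+"0.npz");im,d=z["im"],z["d"];W=world(n,d);hsv=cv2.cvtColor(im,cv2.COLOR_BGR2HSV)
    H,S,V=[hsv[...,i].astype(int) for i in range(3)]
    def rep(name,m,b):
        k=np.zeros(m.shape,bool);k[b[1]:b[3],b[0]:b[2]]=1;k&=m&(d>0)
        P=W[k]
        if len(P)<4: print(n,name,len(P));return P
        print(n,name,len(P),"med",np.median(P,0).round(4),"lo",np.percentile(P,3,axis=0).round(3),"hi",np.percentile(P,97,axis=0).round(3));return P
    b=box[n]["handle"];blue=(H>100)&(H<125)&(S>110)
    rep("blue",blue&(W[...,2]>0.045),b); rep("bluetop",blue&(W[...,2]>0.08),b); rep("bead?",blue&(W[...,2]<0.04),b)
    white=(S<70)&(V>130)&(W[...,2]>0.006)
    P=rep("tray",white&(W[...,2]<.045),b)
    r=cv2.minAreaRect((P[:,:2]*1000).astype(np.float32));print("tray rect",r)
    b=box[n]["dish"]
    P=rep("black",(V<60)&(W[...,2]>0.07),b)
    if len(P)>5:
        q=P[:,:2]-P[:,:2].mean(0);u,s_,vt=np.linalg.svd(q);print("bar dir",vt[0],np.degrees(np.arctan2(vt[0,1],vt[0,0])))
    rep("red",((H<8)|(H>172))&(S>130),b)
    bb=(b[0],b[1],b[2]+10,b[3]+20)
    rep("yel",(H>15)&(H<32)&(S>120),bb);rep("pur",(H>125)&(H<155)&(S>90),bb)
    bb=(b[0]-15,b[1],b[2]+15,b[3]+20)
    P=rep("mat",(S<60)&(V>150)&(W[...,2]<0.01),bb);r=cv2.minAreaRect((P[:,:2]*1000).astype(np.float32));print("mat rect",r)
    crop=im[160:300,60:200] if n=="scene" else im[260:350,300:400]
s=cv2.resize(np.load("scene0.npz")["im"][230:290,90:180],None,fx=6,fy=6,interpolation=cv2.INTER_CUBIC);cv2.imwrite("pics/c.png",s)
```

```text
scene blue 181 med [ 0.5029 -0.3248  0.0834] lo [ 0.468 -0.332  0.048] hi [ 0.508 -0.318  0.087]
scene bluetop 101 med [ 0.4881 -0.3253  0.0852] lo [ 0.467 -0.332  0.082] hi [ 0.507 -0.318  0.088]
scene bead? 29 med [ 0.4876 -0.3009  0.0336] lo [ 0.466 -0.316  0.024] hi [ 0.494 -0.294  0.038]
scene tray 475 med [ 0.475  -0.2556  0.0147] lo [ 0.455 -0.321  0.008] hi [ 0.511 -0.218  0.039]
tray rect ((482.2308654785156, -273.6893310546875), (57.9448127746582, 115.60627746582031), 3.8747923374176025)
scene black 145 med [0.547  0.1461 0.1025] lo [0.519 0.138 0.085] hi [0.57  0.158 0.105]
bar dir [ 0.9757563  -0.21885988] -12.642077323919171
scene red 38 med [0.5608 0.2343 0.0413] lo [0.552 0.224 0.038] hi [0.569 0.243 0.044]
scene yel 83 med [0.6643 0.119  0.0282] lo [0.652 0.112 0.014] hi [0.671 0.13  0.032]
scene pur 55 med [0.4232 0.181  0.0278] lo [0.411 0.173 0.013] hi [0.428 0.191 0.032]
scene mat 636 med [0.6037 0.1751 0.0018] lo [ 0.444  0.058 -0.001] hi [0.633 0.225 0.005]
mat rect ((538.7058715820312, 153.92962646484375), (171.79075622558594, 174.74354553222656), 75.7974624633
[... 399 characters left out ...]
ct ((493.25506591796875, -264.78564453125), (181.84877014160156, 124.50667572021484), 37.40205383300781)
side black 146 med [0.5349 0.1488 0.0982] lo [0.51  0.14  0.085] hi [0.562 0.158 0.107]
bar dir [-0.97165797  0.23639117] 166.3263582921979
side red 26 med [0.5566 0.2322 0.0426] lo [0.547 0.223 0.04 ] hi [0.564 0.245 0.047]
side yel 49 med [0.6538 0.1195 0.0276] lo [0.646 0.114 0.015] hi [0.664 0.13  0.033]
side pur 54 med [0.4117 0.1797 0.028 ] lo [0.406 0.174 0.014] hi [0.421 0.192 0.034]
side mat 8377 med [0.5082 0.1162 0.0008] lo [ 0.343 -0.045 -0.004] hi [0.75  0.341 0.006]
mat rect ((542.5753784179688, 150.60569763183594), (342.1253967285156, 413.91802978515625), 53.71427917480469)
```

```bash
cat >> h.py <<'E'
from scipy.spatial.transform import Rotation as Ro
def Rdown(yaw,tip=0):
    """tool x down, tool y at yaw (deg); tip = nose-down angle of tool y"""
    a=np.radians(yaw);y=np.array([np.cos(a),np.sin(a),0]);x=np.array([0,0,-1.]);z=np.cross(x,y)
    R=np.stack([x,y,z],1)
    return Ro.from_rotvec(-np.radians(tip)*z).as_matrix()@R if False else Ro.from_rotvec(np.cross(y,[0,0,-1])*np.radians(tip)).as_matrix()@R
def go(p,R):
    s=arm.get_state();R0=np.array(s["ee_rot"])
    print("dp cm",(R0.T@(np.array(p)-s["tcp_pos"])*100).round(2),"turn",Ro.from_matrix(R0.T@R).as_rotvec(degrees=True).round(2))
E
python3 -c "
from h import *
print(Rdown(90,30)); go([.4855,-.325,.25],Rdown(93.9))"
```

```text
[[-3.06161700e-17  5.30287619e-17  1.00000000e+00]
 [-5.00000000e-01  8.66025404e-01 -6.12323400e-17]
 [-8.66025404e-01 -5.00000000e-01  2.76389814e-33]]
dp cm [  0.34 -72.19  57.61] turn [-2.812e+01 -2.000e-02  5.000e-02]
```

>>> {"method": "servo_tool", "body": {"dp": [[0,-4,3],[0,-8,6],[0,-12,9.6],[0,-16,12.8],[0,-20,16],[0,-24,19],[0,-28,22.4],[0,-32,25.5],[0,-36,28.7],[0,-40,32],[0,-44,35],[0,-48,38.3],[0,-52,41.5],[0,-56,44.7],[0,-60,47.9],[0,-64,51],[0,-68,54.3],[0,-71,56.6],[0.3,-72.2,57.6],[0.3,-72.2,57.6]], "turn": [[-1,0,0],[-2,0,0],[-3,0,0],[-5,0,0],[-7,0,0],[-9,0,0],[-11,0,0],[-13,0,0],[-15,0,0],[-17,0,0],[-19,0,0],[-21,0,0],[-23,0,0],[-25,0,0],[-27,0,0],[-28,0,0],[-28.1,0,0],[-28.1,0,0],[-28.1,0,0],[-28.1,0,0]]}}

```text
clock: 2.15
tcp_pos: [0.4856, -0.3281, 0.2496]
ee_rot: [[-0.001, -0.065, 0.998], [-0.001, 0.998, 0.065], [-1.0, -0.001, -0.001]]
force: [1.0, 1.1, 0.4]
opening: 0.0857
```

>>> {"method": "servo_tool", "body": {"dp": [[0,0,0],[0,0,0],[0,0,0]], "turn": [[0,0,0],[0,0,0],[0,0,0]]}}

```text
clock: 2.45
tcp_pos: [0.4855, -0.3272, 0.2497]
ee_rot: [[-0.001, -0.066, 0.998], [-0.001, 0.998, 0.066], [-1.0, -0.001, -0.001]]
force: [-0.1, -0.2, 0.6]
opening: 0.0854
```

Run:
```python
from h import *
s=arm.get_state();print(s["clock"],s["tcp_pos"],np.degrees(s["joints"]).round(1))
im,d=arm.get_image("wrist");cv2.imwrite("pics/w1.png",im);W=world("wrist",d,s)
hsv=cv2.cvtColor(im,cv2.COLOR_BGR2HSV);H,S,V=[hsv[...,i].astype(int) for i in range(3)]
m=(H>100)&(H<125)&(S>110)&(W[...,2]>.08)&(W[...,2]<.095)
P=W[m];print(len(P),P.mean(0));r=cv2.minAreaRect((P[:,:2]*1000).astype(np.float32));print(r)
m=(S<60)&(V>120)&(W[...,2]>.006)&(W[...,2]<.045)&(abs(W[...,1]+.27)<.1)&(abs(W[...,0]-.48)<.07);P=W[m];print(len(P));print(cv2.minAreaRect((P[:,:2]*1000).astype(np.float32)))
m=(S<60)&(V>120)&(W[...,2]>.028)&(W[...,2]<.04)&(abs(W[...,1]+.27)<.1)&(abs(W[...,0]-.48)<.07);P=W[m]
for sd in(P[P[:,0]<.48],P[P[:,0]>.48]):
    q=sd[:,:2]-sd[:,:2].mean(0);v=np.linalg.svd(q,full_matrices=False)[2][0];print(len(sd),sd.mean(0),np.degrees(np.arctan2(v[1],v[0]))%180)
go([.4855,-.325,.073],Rdown(93.9))
```

```text
2.45 [ 0.48551872 -0.32720263  0.24969332] [-3.980e+01  2.530e+01  8.310e+01 -1.000e-01  7.160e+01 -1.335e+02]
817 [ 0.48350036 -0.32527634  0.08537401]
((484.6796875, -325.3357849121094), (41.89412307739258, 13.323504447937012), 4.187618255615234)
4252
((481.4639587402344, -273.8634948730469), (53.97492218017578, 115.68684387207031), 3.7039735317230225)
437 [ 0.4571085  -0.28625639  0.03454647] 94.41386252935953
339 [ 0.50629978 -0.27289867  0.03338408] 93.80028221235098
dp cm [17.68  0.25  0.02] turn [-0.12 -0.04  0.06]
```

View pics/w1.png

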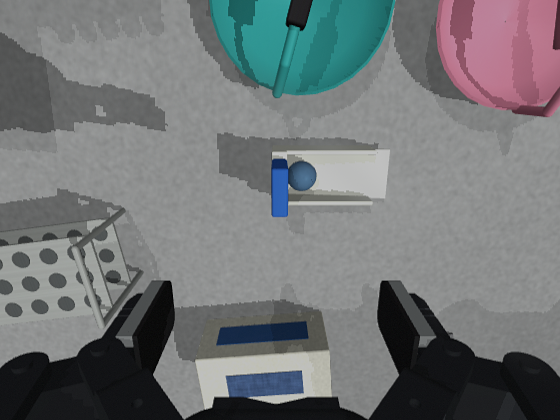

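The wrist view shows the tray with the bead at its closed end (302,176), the handle at (280,188), and nothing beneath the fingers.

>>> {"method": "servo_tool", "body": {"dp": [[3,0.2,-0.1],[7,0.2,-0.1],[11,0.2,-0.1],[14,0.2,-0.1],[16,0.2,-0.1],[17.2,0.2,-0.1],[17.7,0.2,-0.1],[17.7,0.2,-0.1],[17.7,0.2,-0.1]], "turn": [[-0.2,0,0],[-0.2,0,0],[-0.2,0,0],[-0.2,0,0],[-0.2,0,0],[-0.2,0,0],[-0.2,0,0],[-0.2,0,0],[-0.2,0,0]]}}

```text
clock: 3.4
tcp_pos: [0.4849, -0.3258, 0.0738]
ee_rot: [[0.001, -0.07, 0.998], [-0.002, 0.998, 0.07], [-1.0, -0.002, 0.0]]
force: [-0.5, -0.6, -0.4]
opening: 0.0852
```

>>> {"method": "servo_tool", "body": {"dp": [[0,0,0],[0,0,0],[0,0,0],[0,0,0],[0,0,0],[0,0,0],[0,0,0],[0,0,0],[0,0,0],[0,0,0]], "turn": [[0,0,0],[0,0,0],[0,0,0],[0,0,0],[0,0,0],[0,0,0],[0,0,0],[0,0,0],[0,0,0],[0,0,0]], "gripper": 5}}

```text
clock: 4.4
tcp_pos: [0.4849, -0.3259, 0.0739]
ee_rot: [[0.001, -0.07, 0.998], [-0.002, 0.998, 0.07], [-1.0, -0.002, 0.001]]
force: [-1.7, 0.1, 3.6]
opening: 0.0132
```

>>> {"method": "servo_tool", "body": {"dp": [[-0.3,0,0],[-0.9,0,0],[-1.8,0,0],[-3,0,0],[-4.4,0,0],[-5.9,0,0],[-7.4,0,0],[-8.9,0,0],[-10.3,0,0],[-11.5,0,0],[-12.4,0,0],[-13,0,0],[-13,0,0],[-13,0,0]], "turn": [[0,0,0],[0,0,0],[0,0,0.5],[0,0,1],[0,0,1.5],[0,0,2],[0,0,2.5],[0,0,3],[0,0,3.5],[0,0,4],[0,0,4.5],[0,0,5],[0,0,5],[0,0,5]]}}

```text
clock: 5.8
tcp_pos: [0.4846, -0.3255, 0.2036]
ee_rot: [[-0.006, -0.069, 0.998], [0.085, 0.994, 0.069], [-0.996, 0.085, 0.0]]
force: [0.3, -0.5, -2.7]
opening: 0.0131
```

```bash
cat >> h.py <<'E'
C=np.array([.540,.150]);YAW=76
def tray_pose(lipx,lipz,tip,yaw=YAW,lipy=0):
    a=np.radians(yaw);ex=np.array([np.cos(a),np.sin(a),0]);ey=np.array([-ex[1],ex[0],0])
    R=Rdown(yaw,tip);lip=np.r_[C,0]+ex*lipx+ey*lipy+[0,0,lipz]
    return lip-R@np.array([.0568,.109,-.0007]),R
E
python3 -c "
from h import *
s=arm.get_state();print(s['clock'],s['opening'],s['force'],s['tcp_pos'])
go(*tray_pose(-.09,.15,-5)); go(*tray_pose(-.048,.10,-5))"
```

```text
5.8 0.013134274750692038 [ 0.28961149 -0.48930832 -2.71339243] [ 0.48464331 -0.32550634  0.20355193]
dp cm [ 3.   27.51  2.61] turn [17.92 -1.54  0.11]
dp cm [ 8.33 31.07  3.9 ] turn [17.92 -1.54  0.11]
```

>>> {"method": "servo_tool", "body": {"dp": [[0,0.25,0],[0.1,0.95,0.1],[0.2,2.05,0.2],[0.4,3.5,0.3],[0.55,5.2,0.5],[0.8,7.1,0.7],[1,9.25,0.9],[1.25,11.5,1.1],[1.5,13.75,1.3],[1.75,16,1.5],[2,18.25,1.7],[2.2,20.4,1.9],[2.45,22.3,2.1],[2.6,24,2.3],[2.8,25.45,2.4],[2.9,26.55,2.5],[3,27.25,2.6],[3,27.5,2.6],[3,27.5,2.6],[3,27.5,2.6]], "turn": [[0.2,0,0],[0.6,0,0],[1.3,-0.1,0],[2.3,-0.2,0],[3.4,-0.3,0],[4.6,-0.4,0],[6,-0.5,0],[7.5,-0.6,0],[9,-0.8,0],[10.4,-0.9,0],[11.9,-1,0],[13.3,-1.1,0],[14.5,-1.2,0],[15.6,-1.3,0],[16.6,-1.4,0],[17.3,-1.5,0],[17.7,-1.5,0],[17.9,-1.5,0],[17.9,-1.5,0],[17.9,-1.5,0]]}}

```text
clock: 7.8
tcp_pos: [0.4914, -0.0481, 0.1971]
ee_rot: [[0.02, 0.241, 0.97], [0.083, 0.967, -0.242], [-0.996, 0.085, -0.0]]
force: [-0.5, 0.1, -1.9]
opening: 0.0135
```

```bash
cat > look.py <<'E'
import sys
from h import *
tag=sys.argv[1]
ims=[]
b={"scene":(230,110,400,270),"side":(170,110,350,260)}
for n in("scene","side"):
    im,d=arm.get_image(n);np.savez(f"{n}_{tag}.npz",im=im,d=d);x0,y0,x1,y1=b[n];ims.append(cv2.resize(im[y0:y1,x0:x1],(400,400*(y1-y0)//(x1-x0)))[:330])
h=min(i.shape[0] for i in ims);cv2.imwrite(f"pics/{tag}.png",np.hstack([i[:h] for i in ims]))
E
python3 look.py pre; python3 -c "
from h import *
s=arm.get_state();print(s['clock'],s['tcp_pos'])
go(*tray_pose(-.048,.09,-3)); go(*tray_pose(-.048,.058,10));go(*tray_pose(-.048,.058,28))"
```

```text
7.9 [ 0.49138176 -0.04823011  0.19707913]
dp cm [ 5.96  3.93 -0.01] turn [-0.01 -0.02 -1.88]
dp cm [ 6.9   5.29 -0.01] turn [-1.000e-02 -2.000e-02 -1.488e+01]
dp cm [ 4.5   8.3  -0.01] turn [-0.000e+00 -2.000e-02 -3.288e+01]
```

View pics/pre.png

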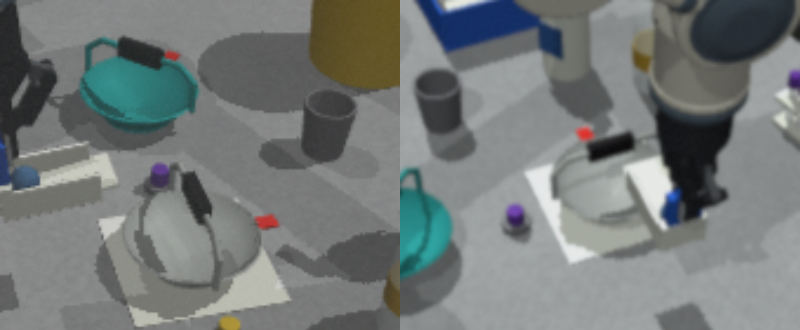

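The tray is held level, with the bead still inside (scene crop at (25,178)), and it points at the dish's open side.

>>> {"method": "servo_tool", "body": {"dp": [[0.3,0.2,0],[1,0.6,0],[2,1.3,0],[3,2,0],[4,2.6,0],[5,3.3,0],[5.7,3.7,0],[6,3.9,0],[6,3.9,0],[6,3.9,0]], "turn": [[0,0,0],[0,0,0],[0,0,-0.5],[0,0,-1],[0,0,-1],[0,0,-1.5],[0,0,-1.9],[0,0,-1.9],[0,0,-1.9],[0,0,-1.9]]}}

```text
clock: 8.9
tcp_pos: [0.5022, -0.0057, 0.1408]
ee_rot: [[0.013, 0.242, 0.97], [0.051, 0.969, -0.242], [-0.999, 0.052, 0.0]]
force: [-0.0, -1.3, -2.2]
opening: 0.0129
```

```bash
python3 look.py near
python3 - <<'E'
from h import *
s=arm.get_state();print(s['clock'],s['tcp_pos'])
a=np.radians(YAW);ex=np.array([np.cos(a),np.sin(a)]);ey=np.array([-ex[1],ex[0]])
for n in("scene","side"):
    z=np.load(n+"_near.npz");W=world(n,z["d"]);q=W[...,:2]-C;X=q@ex;Y=q@ey;Z=W[...,2]
    hsv=cv2.cvtColor(z["im"],cv2.COLOR_BGR2HSV);H,S,V=[hsv[...,i].astype(int) for i in range(3)]
    m=(S<80)&(V>90)&(X>-.16)&(X<-.03)&(abs(Y)<.05)&(Z>.07)&(Z<.14)&(z["d"]>0)
    print(n,m.sum(),"X",np.percentile(X[m],[1,50,99]).round(3),"Y",np.percentile(Y[m],[1,99]).round(3))
    e=m&(X>-.068);print("nose Y",np.percentile(Y[e],[2,98]).round(3),"Z",np.percentile(Z[e],[5,50,95]).round(3))
    m=(V<70)&(abs(X)<.04)&(abs(Y)<.05)&(Z>.08)&(Z<.11)&(z["d"]>0);print("bar",m.sum(),X[m].mean(),Y[m].mean())
    m=((H<8)|(H>172))&(S>130)&(abs(Y)<.05)&(X>.06)&(X<.12)&(Z<.08);print("lip",m.sum(),X[m].mean(),Y[m].mean())
go(*tray_pose(-.048,.058,8));go(*tray_pose(-.048,.058,14));go(*tray_pose(-.048,.058,20));go(*tray_pose(-.048,.058,28))
E
```

```text
9.0 [ 0.50222716 -0.00583373  0.14097628]
scene 902 X [-0.159 -0.1   -0.05 ] Y [-0.031  0.025]
nose Y [-0.029  0.022] Z [0.084 0.088 0.091]
bar 153 -0.001704691698713188 -0.00525458283565017
lip 37 0.08583032040128949 2.458819913020752e-06
side 436 X [-0.16  -0.087 -0.047] Y [-0.021  0.028]
nose Y [-0.021  0.025] Z [0.084 0.09  0.093]
bar 156 -0.002151935393402539 0.0035387017647650486
lip 27 0.0844473482041978 0.004321454342771539
dp cm [ 1.22  1.17 -0.04] turn [ -0.03   0.02 -10.99]
dp cm [ 0.26  2.02 -0.04] turn [ -0.03   0.02 -16.99]
dp cm [-0.61  2.97 -0.04] turn [-3.000e-02  2.000e-02 -2.299e+01]
dp cm [-1.61  4.37 -0.04] turn [-3.000e-02  2.000e-02 -3.099e+01]
```

>>> {"method": "servo_tool", "body": {"dp": [[0.3,0.2,0],[0.7,0.5,0],[1.1,0.8,0],[1.3,1,0],[1.3,1.1,0],[1.2,1.2,0],[1,1.35,0],[0.8,1.5,0],[0.6,1.7,0],[0.4,1.85,0],[0.3,2,0],[0.3,2,0],[0.3,2,0],[0.3,2,0],[0.2,2.1,0],[0,2.3,0],[-0.2,2.5,0],[-0.4,2.7,0],[-0.6,3,0],[-0.6,3,0]], "turn": [[0,0,-1],[0,0,-3],[0,0,-5.5],[0,0,-8],[0,0,-10],[0,0,-11],[0,0,-12],[0,0,-13.5],[0,0,-15],[0,0,-16],[0,0,-17],[0,0,-17],[0,0,-17],[0,0,-17],[0,0,-18],[0,0,-19],[0,0,-20],[0,0,-21.5],[0,0,-23],[0,0,-23]]}}

```text
clock: 11.0
tcp_pos: [0.5098, 0.0238, 0.1486]
ee_rot: [[-0.082, 0.227, 0.97], [-0.334, 0.911, -0.241], [-0.939, -0.344, 0.001]]
force: [-0.1, 0.7, -2.7]
opening: 0.0134
```

```bash
python3 look.py tip; python3 -c "
from h import *
s=arm.get_state();print(s['clock'],s['tcp_pos'],s['force'])
go(*tray_pose(-.048,.058,28)); go(*tray_pose(-.09,.12,10)) "
```

```text
11.1 [0.50942583 0.02330909 0.14840856] [-0.53430667 -0.22147602 -2.14308704]
dp cm [-1.46  0.82 -0.03] turn [ 0.01  0.02 -7.99]
dp cm [-2.41 -6.96 -0.03] turn [ 0.02  0.02 10.01]
```

View pics/tip.png

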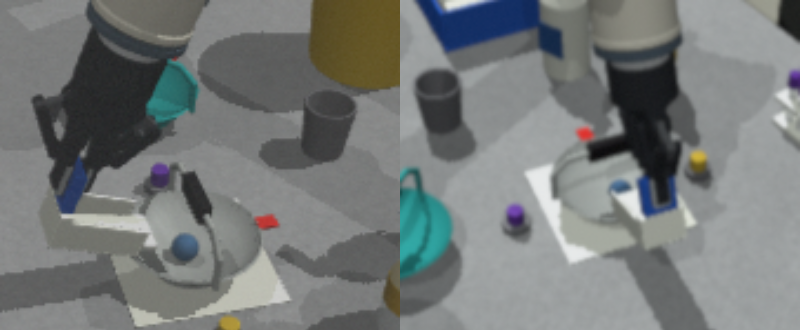

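The bead is out of the tray and in the dish (scene crop (185,246), side crop (620,188)). Now I retreat.

>>> {"method": "servo_tool", "body": {"dp": [[0,0,0],[0,0,0],[-0.2,-0.3,0],[-0.6,-1,0],[-1,-2,0],[-1.4,-3.3,0],[-1.8,-4.8,0],[-2.2,-6.2,0],[-2.4,-7,0],[-2.4,-7,0]], "turn": [[0,0,0],[0,0,0],[0,0,0],[0,0,1],[0,0,3],[0,0,5],[0,0,7],[0,0,9],[0,0,10],[0,0,10]]}}

```text
clock: 12.1
tcp_pos: [0.4954, -0.034, 0.1962]
ee_rot: [[-0.04, 0.24, 0.97], [-0.168, 0.955, -0.243], [-0.985, -0.173, 0.002]]
force: [-0.2, -0.3, -2.0]
opening: 0.0136
```

```bash
python3 look.py after; python3 -c "
from h import *
s=arm.get_state();print(s['clock'],s['tcp_pos'],s['force'])
go([.4849,-.3259,.2],Rdown(94));go([.4849,-.3259,.0739],Rdown(94))
C2=C
for n in('scene','side'):
    z=np.load(n+'_after.npz');W=world(n,z['d']);hsv=cv2.cvtColor(z['im'],cv2.COLOR_BGR2HSV)
    m=(hsv[...,0]>95)&(hsv[...,0]<125)&(hsv[...,1]>80)&(np.hypot(W[...,0]-C[0],W[...,1]-C[1])<.075)&(W[...,2]<.06)
    print(n,m.sum(),W[m].mean(0) if m.any() else '')
"
```

```text
12.2 [ 0.49542963 -0.03289859  0.19521912] [ 0.08336375 -0.41726234 -1.98859986]
dp cm [  4.52 -28.33   6.08] turn [-17.99  -1.53   9.94]
dp cm [ 16.94 -26.13   6.07] turn [-17.99  -1.53   9.94]
scene 72 [0.54659109 0.15014114 0.03256388]
side 63 [0.53421793 0.14649604 0.03232037]
```

>>> {"method": "servo_tool", "body": {"dp": [[0.1,-0.5,0.1],[0.2,-1.5,0.3],[0.5,-3,0.6],[0.8,-5,1.1],[1.1,-7,1.5],[1.5,-9.2,2],[1.8,-11.4,2.5],[2.2,-13.6,2.9],[2.5,-15.8,3.4],[2.9,-18,3.9],[3.2,-20.2,4.3],[3.5,-22.3,4.8],[3.9,-24.2,5.2],[4.1,-26,5.6],[4.3,-27.3,5.9],[4.5,-28.1,6],[4.5,-28.3,6.1],[4.5,-28.3,6.1],[4.5,-28.3,6.1]], "turn": [[0,0,0],[0,0,1],[-1,0,2],[-2,-0.2,3],[-3,-0.3,4],[-4,-0.4,5],[-6,-0.5,6],[-7.5,-0.6,7],[-9,-0.8,8],[-10.5,-0.9,9],[-12,-1,9.9],[-13.5,-1.1,9.9],[-15,-1.2,9.9],[-16,-1.3,9.9],[-17,-1.4,9.9],[-18,-1.5,9.9],[-18,-1.5,9.9],[-18,-1.5,9.9],[-18,-1.5,9.9]]}}

```text
clock: 14.1
tcp_pos: [0.4852, -0.325, 0.2001]
ee_rot: [[-0.001, -0.07, 0.998], [-0.0, 0.998, 0.07], [-1.0, -0.0, -0.001]]
force: [0.6, -0.1, -1.3]
opening: 0.0126
```

```bash
python3 -c "
from h import *
s=arm.get_state();print(s['clock'],s['tcp_pos'],s['force'])
go([.4849,-.3259,.0739],Rdown(94))
"
```

```text
14.1 [ 0.48518107 -0.32495088  0.20006555] [ 0.57441615 -0.08509892 -1.25499678]
dp cm [12.62 -0.09 -0.02] turn [ 0.02 -0.05  0.01]
```

>>> {"method": "servo_tool", "body": {"dp": [[0.5,0,0],[2,0,0],[4,0,0],[6.5,0,0],[8.5,0,0],[10.3,0,0],[11.5,0,0],[12,0,0],[12.3,0,0],[12.5,0,0],[12.6,0,0],[12.6,0,0]], "turn": [[0,0,0],[0,0,0],[0,0,0],[0,0,0],[0,0,0],[0,0,0],[0,0,0],[0,0,0],[0,0,0],[0,0,0],[0,0,0],[0,0,0]]}}

```text
clock: 15.3
tcp_pos: [0.4852, -0.3251, 0.0744]
ee_rot: [[-0.0, -0.07, 0.998], [-0.001, 0.998, 0.07], [-1.0, -0.001, -0.0]]
force: [0.3, 0.5, -2.1]
opening: 0.0135
```

>>> {"method": "servo_tool", "body": {"dp": [[0.05,0,0],[0.1,0,0],[0.1,0,0]], "turn": [[0,0,0],[0,0,0],[0,0,0]]}}

```text
clock: 15.6
tcp_pos: [0.4854, -0.3253, 0.0739]
ee_rot: [[0.0, -0.07, 0.998], [-0.001, 0.998, 0.07], [-1.0, -0.001, 0.0]]
force: [-0.2, 1.8, 4.2]
opening: 0.0131
```

The tray is on the bench (contact at 4 N). Next I release it and back off.

>>> {"method": "servo_tool", "body": {"dp": [[0,0,0],[0,0,0],[0,0,0],[0,0,0],[0,0,0],[0,0,0],[0,0,0],[0,0,0]], "turn": [[0,0,0],[0,0,0],[0,0,0],[0,0,0],[0,0,0],[0,0,0],[0,0,0],[0,0,0]], "gripper": 100}}

```text
clock: 16.4
tcp_pos: [0.4854, -0.3253, 0.0739]
ee_rot: [[0.0, -0.07, 0.998], [-0.001, 0.998, 0.07], [-1.0, -0.001, 0.0]]
force: [0.0, 0.3, -0.7]
opening: 0.0854
```

>>> {"method": "servo_tool", "body": {"dp": [[-1,0,0],[-3,0,0],[-6,0,0],[-10,0,0],[-14,0,0],[-18,0,0],[-18,0,0]], "turn": [[0,0,0],[0,0,0],[0,0,0],[0,0,0],[0,0,0],[0,0,0],[0,0,0]]}}

```text
clock: 17.1
tcp_pos: [0.4871, -0.3264, 0.26]
ee_rot: [[0.007, -0.07, 0.998], [-0.007, 0.998, 0.07], [-1.0, -0.007, 0.007]]
force: [-0.2, -1.2, 0.6]
opening: 0.0852
```

Run:
```python
from h import *
s=arm.get_state();print(s["clock"],s["tcp_pos"],s["opening"])
im,d=arm.get_image("wrist");W=world("wrist",d,s)
hsv=cv2.cvtColor(im,cv2.COLOR_BGR2HSV);H,S,V=[hsv[...,i].astype(int) for i in range(3)]
m=(H>100)&(H<125)&(S>110)&(W[...,2]>.08)&(W[...,2]<.095)
P=W[m];print(len(P),P.mean(0));print(cv2.minAreaRect((P[:,:2]*1000).astype(np.float32)))
a=np.radians(YAW);ex=np.array([np.cos(a),np.sin(a),0])
go(np.r_[C,.26]-ex*.002,Rdown(YAW))
```

```text
17.1 [ 0.48708742 -0.32639295  0.2599994 ] 0.08522302869156916
765 [ 0.48434058 -0.32618654  0.08538801]
((485.23931884765625, -326.21478271484375), (41.75810623168945, 13.004532814025879), 4.4227614402771)
dp cm [-0.48 46.89  8.64] turn [18.02  0.28  0.25]
```

>>> {"method": "servo_tool", "body": {"dp": [[0,2,0.4],[0,6,1],[0,10,2],[0,14,2.6],[0,18,3.3],[0,22,4],[-0.2,26,4.8],[-0.2,30,5.5],[-0.3,34,6.2],[-0.3,38,7],[-0.4,41,7.6],[-0.5,44,8],[-0.5,46,8.5],[-0.5,46.9,8.6],[-0.5,46.9,8.6],[-0.5,46.9,8.6],[-0.5,46.9,8.6]], "turn": [[1,0,0.2],[2,0,0.2],[3.5,0,0.2],[5,0,0.2],[6.5,0.2,0.2],[8,0.2,0.2],[10,0.2,0.2],[11.5,0.2,0.2],[13,0.2,0.2],[14.5,0.2,0.2],[16,0.2,0.2],[17,0.2,0.2],[18,0.2,0.2],[18,0.2,0.2],[18,0.2,0.2],[18,0.2,0.2],[18,0.2,0.2]]}}

```text
clock: 18.85
tcp_pos: [0.539, 0.1471, 0.26]
ee_rot: [[0.001, 0.242, 0.97], [-0.001, 0.97, -0.242], [-1.0, -0.001, 0.001]]
force: [-0.1, -0.3, 0.1]
opening: 0.0854
```

```bash
cat > meas.py <<'E'
import sys
from h import *
s=arm.get_state();print(s["clock"],s["tcp_pos"],s["opening"])
im,d=arm.get_image("wrist");cv2.imwrite(f"pics/{sys.argv[1]}.png",im);W=world("wrist",d,s)
hsv=cv2.cvtColor(im,cv2.COLOR_BGR2HSV);H,S,V=[hsv[...,i].astype(int) for i in range(3)]
near=np.hypot(W[...,0]-C[0],W[...,1]-C[1])
m=(V<75)&(S<120)&(W[...,2]>.098)&(W[...,2]<.112)&(near<.05)
P=W[m];print("bar top",len(P),P.mean(0),cv2.minAreaRect((P[:,:2]*1000).astype(np.float32)))
m=((H<8)|(H>172))&(S>130)&(near<.12);print("red",m.sum(),W[m].mean(0))
m=(H>95)&(H<125)&(S>80)&(near<.06)&(W[...,2]<.06);print("bead",m.sum(),W[m].mean(0))
m=(H>15)&(H<32)&(S>120)&(near<.16)&(W[...,2]>.02);print("yel",m.sum(),W[m].mean(0))
m=(H>125)&(H<155)&(S>90)&(near<.16)&(W[...,2]>.02);print("pur",m.sum(),W[m].mean(0))
E
python3 meas.py w2
```

```text
18.85 [0.53895665 0.1471163  0.26001215] 0.08543248913594903
bar top 1233 [0.53747771 0.1518598  0.10338312] ((538.9443969726562, 151.35107421875), (13.620863914489746, 59.563270568847656), 76.68985748291016)
red 404 [0.55802525 0.23411699 0.04150982]
bead 168 [0.53728208 0.14988425 0.03101764]
yel 339 [0.64842277 0.12516621 0.04369735]
pur 519 [0.41850875 0.18283154 0.03254251]
```

View pics/w2.png

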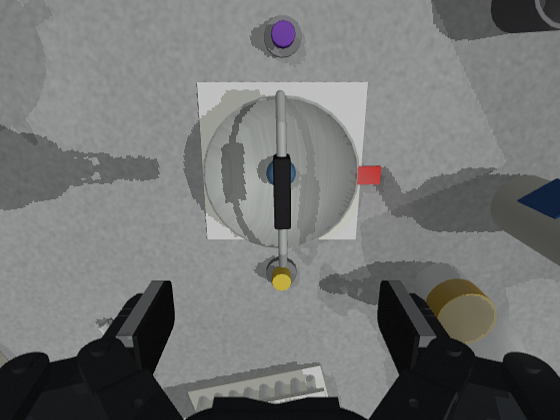

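The bead is resting mid-dish (281,172), and the bar block at (282,192) lines up with the jaw direction. The spray bottle at (460,300) is near the lip's sweep, so I check how close it is.

Run:
```python
from h import *
for n in("scene","side"):
    z=np.load(n+"_after.npz");W=world(n,z["d"]);X,Y,Z=[W[...,i] for i in range(3)]
    m=(Z>.06)&(Z<.25)&(z["d"]>0)&(X>.6)&(X<.95)&(Y>.1)&(Y<.45)
    r=np.hypot(X-.539,Y-.151);m&=r>.1
    k=m&(r<.26);print(n,k.sum(),"min r",r[k].min() if k.any() else None)
    for t in(.12,.14,.16,.18,.2): print(t,(k&(r<t)).sum(),end=" ")
    if k.any(): i=np.argsort(np.where(k,r,9).ravel())[:200];print(np.median(W.reshape(-1,3)[i],0))
a=np.radians(76.6)
go([.539,.151,.095],Rdown(76.6))
```

```text
scene 1557 min r 0.20741052346878616
0.12 0 0.14 0 0.16 0 0.18 0 0.2 0 [0.71724128 0.27382404 0.10371408]
side 596 min r 0.22985238644482564
0.12 0 0.14 0 0.16 0 0.18 0 0.2 0 [0.62648988 0.37278882 0.09617289]
dp cm [16.51  0.38 -0.12] turn [-0.63  0.08  0.05]
```

Clear: the nearest thing is over 0.2 m from the dish centre. I descend, then close the gripper.

>>> {"method": "servo_tool", "body": {"dp": [[2,0.4,-0.1],[5,0.4,-0.1],[8.5,0.4,-0.1],[11.5,0.4,-0.1],[14,0.4,-0.1],[15.5,0.4,-0.1],[16.3,0.4,-0.1],[16.5,0.4,-0.1],[16.5,0.4,-0.1],[16.5,0.4,-0.1]], "turn": [[-0.6,0,0],[-0.6,0,0],[-0.6,0,0],[-0.6,0,0],[-0.6,0,0],[-0.6,0,0],[-0.6,0,0],[-0.6,0,0],[-0.6,0,0],[-0.6,0,0]]}}

```text
clock: 19.9
tcp_pos: [0.5398, 0.1511, 0.096]
ee_rot: [[0.003, 0.232, 0.973], [-0.001, 0.973, -0.232], [-1.0, -0.0, 0.003]]
force: [0.3, -0.2, 0.1]
opening: 0.0854
```

>>> {"method": "servo_tool", "body": {"dp": [[0,0,0],[0,0,0],[0,0,0],[0,0,0],[0,0,0],[0,0,0],[0,0,0]], "turn": [[0,0,0],[0,0,0],[0,0,0],[0,0,0],[0,0,0],[0,0,0],[0,0,0]], "gripper": 30}}

```text
clock: 20.6
tcp_pos: [0.5397, 0.1511, 0.0959]
ee_rot: [[0.002, 0.232, 0.973], [-0.001, 0.973, -0.232], [-1.0, -0.0, 0.003]]
force: [0.9, -0.6, 0.0]
opening: 0.0255
```

>>> {"method": "servo_tool", "body": {"dp": [[0,0,0],[0,0,0],[0,0,0],[0,0,0],[0,0,0],[0,0,0],[0,0,0],[0,0,0]], "turn": [[0,0,0],[0,0,0],[0,0,0],[0,0,0],[0,0,0],[0,0,0],[0,0,0],[0,0,0]], "gripper": 5}}

```text
clock: 21.4
tcp_pos: [0.5397, 0.1511, 0.0959]
ee_rot: [[0.002, 0.232, 0.973], [-0.001, 0.973, -0.232], [-1.0, -0.0, 0.003]]
force: [0.1, 0.2, -2.9]
opening: 0.0129
```

>>> {"method": "servo_tool", "body": {"dp": [[-0.1,0,0],[-0.3,0,0],[-0.7,0,0],[-1.2,0,0],[-1.8,0,0],[-2.5,0,0],[-3.3,0,0],[-4.1,0,0],[-5,0,0],[-5.9,0,0],[-6.7,0,0],[-7.5,0,0],[-8.2,0,0],[-8.8,0,0],[-9.3,0,0],[-9.7,0,0],[-9.9,0,0],[-10,0,0],[-10,0,0],[-10,0,0]], "turn": [[0,0,0],[0,0,0],[0,0,0],[0,0,0],[0,0,0],[0,0,0],[0,0,0],[0,0,0],[0,0,0],[0,0,0],[0,0,0],[0,0,0],[0,0,0],[0,0,0],[0,0,0],[0,0,0],[0,0,0],[0,0,0],[0,0,0],[0,0,0]]}}

```text
clock: 23.4
tcp_pos: [0.5394, 0.1511, 0.1957]
ee_rot: [[0.002, 0.232, 0.973], [-0.001, 0.973, -0.232], [-1.0, -0.001, 0.002]]
force: [-0.8, -0.4, -3.0]
opening: 0.0132
```

```bash
python3 look.py lift; python3 -c "
from h import *
s=arm.get_state();print(s['clock'],s['tcp_pos'],s['force'],s['opening'],np.degrees(s['joints']).round(1))
go([.5397,.1511,.1959],Rdown(-14.2))"
```

```text
23.5 [0.5393614  0.15112482 0.19571291] [ 0.14988171 -0.20289586 -3.08631823] 0.013421775433525605 [  9.6  26.7  90.5  -0.1  62.7 -66.9]
dp cm [-0.02  0.01  0.03] turn [ 9.076e+01  1.200e-01 -8.000e-02]
```

View pics/lift.png

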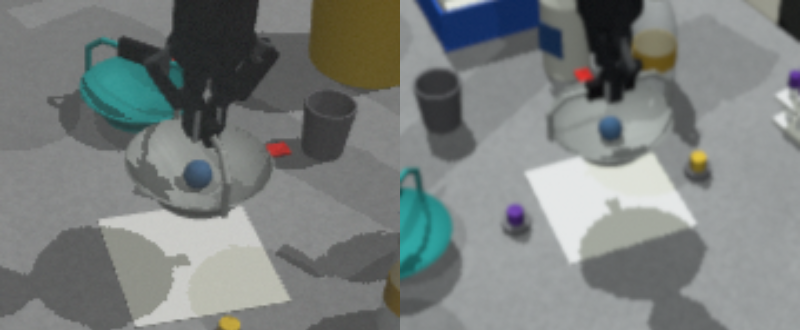

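The dish is up, with the bead in its middle (scene crop (198,173)) and the lip clear of everything. Now the quarter turn, in two smooth halves.

>>> {"method": "servo_tool", "body": {"dp": [[0,0,0],[0,0,0],[0,0,0],[0,0,0],[0,0,0],[0,0,0],[0,0,0],[0,0,0],[0,0,0],[0,0,0],[0,0,0],[0,0,0],[0,0,0],[0,0,0],[0,0,0],[0,0,0],[0,0,0],[0,0,0],[0,0,0],[0,0,0]], "turn": [[0.4,0,0],[1.5,0,0],[3.2,0,0],[5.5,0,0],[8,0,0],[11,0,0],[14,0,0],[17.5,0,0],[21,0,0],[24.5,0,0],[28,0,0],[31.5,0,0],[34.5,0,0],[37.5,0,0],[40,0,0],[42,0,0],[43.5,0,0],[44.5,0,0],[45,0,0],[45,0,0]]}}

```text
clock: 25.5
tcp_pos: [0.5394, 0.1511, 0.1957]
ee_rot: [[0.002, 0.852, 0.523], [-0.001, 0.523, -0.852], [-1.0, 0.001, 0.002]]
force: [-0.1, 0.4, -4.2]
opening: 0.0133
```

```bash
python3 -c "
from h import *
s=arm.get_state();print(s['clock'],s['opening'])
go([.5397,.1511,.1959],Rdown(-14.2))"
```

```text
25.5 0.013250130236774084
dp cm [-0.02  0.03  0.02] turn [45.75  0.08 -0.11]
```

>>> {"method": "servo_tool", "body": {"dp": [[0,0,0],[0,0,0],[0,0,0],[0,0,0],[0,0,0],[0,0,0],[0,0,0],[0,0,0],[0,0,0],[0,0,0],[0,0,0],[0,0,0],[0,0,0],[0,0,0],[0,0,0],[0,0,0],[0,0,0],[0,0,0],[0,0,0],[0,0,0]], "turn": [[0.4,0,0],[1.5,0,0],[3.2,0,0],[5.5,0,0],[8,0,0],[11,0,0],[14,0,0],[17.5,0,0],[21,0,0],[24.5,0,0],[28,0,0],[31.5,0,0],[34.5,0,0],[37.5,0,0],[40,0,0],[42,0,0],[43.7,0,0],[45,0,0],[45.7,0,0],[45.7,0,0]]}}

```text
clock: 27.5
tcp_pos: [0.5394, 0.1511, 0.1957]
ee_rot: [[0.002, 0.97, -0.245], [-0.001, -0.245, -0.97], [-1.0, 0.002, 0.0]]
force: [1.3, -0.3, -2.3]
opening: 0.0127
```

>>> {"method": "servo_tool", "body": {"dp": [[0,0,0],[0,0,0],[0,0,0],[0,0,0],[0,0,0],[0,0,0],[0,0,0],[0,0,0],[0,0,0],[0,0,0]], "turn": [[0,0,0],[0,0,0],[0,0,0],[0,0,0],[0,0,0],[0,0,0],[0,0,0],[0,0,0],[0,0,0],[0,0,0]]}}

```text
clock: 28.5
tcp_pos: [0.5394, 0.1511, 0.1957]
ee_rot: [[0.002, 0.97, -0.245], [-0.001, -0.245, -0.97], [-1.0, 0.002, 0.001]]
force: [0.1, 1.5, -2.6]
opening: 0.0131
```

```bash
python3 look.py fin
python3 - <<'E'
from h import *
s=arm.get_state();print(s['clock'],s['tcp_pos'],s['opening'],s['ee_rot'].round(3).tolist())
for n in("scene","side"):
    z=np.load(n+"_fin.npz");W=world(n,z["d"]);hsv=cv2.cvtColor(z["im"],cv2.COLOR_BGR2HSV);H,S,V=[hsv[...,i].astype(int) for i in range(3)]
    near=np.hypot(W[...,0]-.539,W[...,1]-.151)
    for nm,m in dict(red=((H<8)|(H>172))&(S>130)&(W[...,2]>.1)&(near<.12),bead=(H>95)&(H<125)&(S>80)&(near<.06),yel=(H>15)&(H<32)&(S>120)&(near<.16)&(near>.1)&(W[...,2]<.06),pur=(H>125)&(H<155)&(S>90)&(near<.16)).items():
        if m.any():
            p=np.median(W[m],0);print(n,nm,m.sum(),p.round(4),"bearing",np.degrees(np.arctan2(p[1]-.151,p[0]-.539)).round(1))
    m=(S<60)&(V>60)&(near>.06)&(near<.08)&(W[...,2]>.132)&(W[...,2]<.155)
    P=W[m];A=np.c_[P[:,:2]-[.539,.151],np.ones(len(P))];print(n,"rim",len(P),np.linalg.lstsq(A,P[:,2],rcond=None)[0])
E
```

```text
28.6 [0.53937367 0.15114133 0.19571122] 0.013046094981592477 [[0.002, 0.97, -0.245], [-0.001, -0.245, -0.97], [-1.0, 0.002, 0.001]]
scene red 53 [0.6242 0.1291 0.1421] bearing -14.4
scene bead 80 [0.5476 0.1464 0.1321] bearing -28.3
scene yel 81 [0.6648 0.1196 0.0285] bearing -14.0
scene rim 416 [ 0.04004456 -0.01019418  0.13836884]
side red 40 [0.6207 0.1307 0.1423] bearing -14.0
side bead 71 [0.5342 0.1458 0.1321] bearing -132.3
side yel 51 [0.6537 0.1196 0.0283] bearing -15.3
side pur 54 [0.4127 0.1807 0.0284] bearing 166.8
side rim 454 [-0.01031405 -0.02419575  0.13935707]
```

View pics/fin.png

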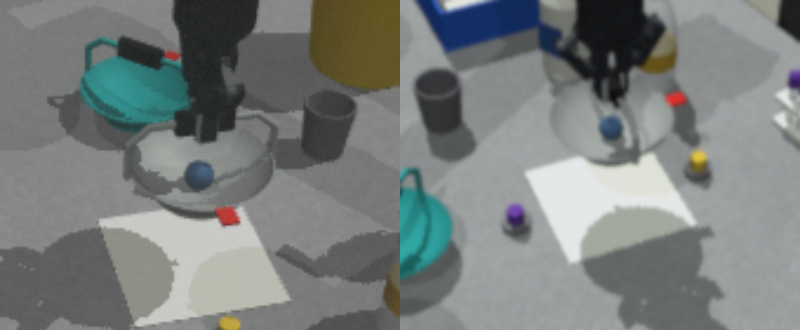

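The lip points at the yellow stand (bearing −14° for both). Its height of 0.142 m is what a level dish 10 cm above the mat gives, and the bead is in the middle.

```bash
python3 -c "
from station import arm
print(arm.finish_job())"
```

```text
the job is handed in; nothing more can be done
None
```

The job is done and handed in at about 28.6 s of the 72 s.

- **Bead:** I tipped the tray about 20° nose-down over the dish, and the bead rolled out and settled in the middle. The gripper never touched it. That is less than the 25–30° you recommend, but the pictures confirmed the bead had left the tray.
- **Tray:** I set it back upright at its starting place on the bench and let go. Its handle top measured 85 mm high, the same as before.
- **Dish:** I gripped it by its handle block, lifted it 10 cm straight up, and turned it about 91° clockwise to line up with the yellow stand.

**Last checks before handing in:**

| Check | Result |
|---|---|
| Lip bearing | −14.4° and −14.0° (scene and side cameras) |
| Yellow stand bearing | −14.0° and −15.3° |
| Lip height | 0.142 m (about 0.140 m expected if level) |
| Tool tilt | about 0.1° |
| Bead | in the middle |
| Grip | firm, with the arm still |

One check was unclear: a rough plane fit to the rim gave slopes of 1 to 4 % that disagreed between the two cameras. I put that down to it picking up the dish walls, and relied on the lip height and tool tilt instead.

I did not check every bystander individually at the end. Nothing in the pictures looked disturbed, and nothing stood within 0.2 m of the dish centre on the bottle side of its turn.

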